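# Load the pump overhaul kit and crank it up

## Robot

A 6-joint arm with a two-finger parallel gripper is mounted at the origin on the work surface. World frame = base frame: x ahead of the robot, y to its left, z up, the work surface at z = 0. Lengths are in m, angles in degrees, forces in N, time in s.
With the tool pointing down it reaches from about 0.375 to 0.75 m from the base axis. Payload 9 kg.
Tool frame: the origin (TCP) lies where the fingers leave the gripper's body, on its centre line; the fingertips stand 73 mm ahead of it and the grasp point (between the pads) lies 54 mm ahead of it (robot.tip_reach is the distance from the TCP to the fingertips, in m); z points along the fingers, y is the line along which they close (so a half turn about z gives the same grasp; the last joint's range is limited). The gripper opens to 85 mm and grips with 20 to 120 N. Pads are 22 mm wide; open, the fingers measure 114 mm over their backs; the gripper's body (76 mm by 85 mm) begins 54 mm behind the grasp point. The pads swing forward as they close: fully open they stand 13 mm farther back than shut.
Start: joints at [-79.051, 5.964, 5.575, 89.605, 0, 77.527], TCP at [0.239, -0.551, 0.304] pointing down, gripper open.
Joint ranges: [-171.21, 171.21], [-48.23, 106.86], [-62.78, 66.21], [-105.2, 120.99], [-86.42, 89.51], [-180, 180]. Speed limits (degrees/s): [127.2, 127.2, 147.25, 180, 180, 180].

## Interface

Orientations are given as [roll, pitch, yaw] about the fixed x, y, z axes, in that order (R = Rz(yaw) Ry(pitch) Rx(roll)).
In Python, from plant import robot gives the robot as it stands. Calls block until the motion is done:
- robot.move_pose(position, orientation): joint-space move of the TCP to a pose.
- robot.line_to(position, vel=0.15, rotation=None, guard=None): straight line of the TCP; rotation=None keeps the orientation; vel is the mean speed in m/s. With guard (N) it stops when the force on the tool has changed by that much, and returns True; else False.
- robot.goto_joints(angles): joint-space move.
- robot.set_gripper(opening): finger opening in m; the grip force is fixed at half the most; returns when the fingers have stopped.
- robot.pause(seconds).
- robot.ik(position, orientation): joint angles nearest the present ones, or None.
- robot.observe(): the state.
- robot.grab_frame(name): name is "scene" or "side" or "wrist"; returns the picture (384x512x3 uint8, blue, green, red); there is no depth.
- robot.get_calibration(name): a dict with "vertical_fov" (degrees; the focal length in pixels is half the picture's height over the tangent of half this angle, whatever the lens; pixels are square), "cx", "cy" (the principal point, pixels), "rvec" (rotation vector, rad) and "tvec" (3), from world to camera coordinates, as OpenCV has them. Camera axes: x right, y down, z forward; pixel columns grow to the right and rows downward; lengths in m; the calibration is good to about 2 mm. A picture is of the moment at which its call begins: read the wrist's pose just before it. get_calibration takes no time and is no camera call; for the wrist camera it gives the pose at the moment of the call.
A pose or a line that the arm cannot do raises robot.IKError and nothing moves.
- robot.job_done(): hands the job in; it is judged then, once.
The state is a dict: "time": time; "q": joint angles; "qvel": joint speeds; "joint_torque": joint torques, N m; "tool_pos": TCP position; "tcp_rot": TCP orientation; "ft_force": force on the tool from outside, world axes, zero at the start; "torque": the same for the moment, N m; "gripper_width": finger opening in m; "gripper_force": force on a finger pad.
Only numpy, scipy, OpenCV 4.12 (cv2) and the standard library are available. Lean on these libraries where they do the work, as an engineer would, in place of code of your own. Each camera call takes 0.05 s, during which the arm holds its last target. There are 200 camera calls.

## Task

With the lift still down, stand every pump part from the bench upright side by side in the red tray of the crank lift, each resting on the tray's floor. Then wind the crank clockwise, taking it turn after turn, until the lift is all the way up against its stop, and after that throw the yellow locking lever fully over to the far side. Leave the tape measure, spray can and wrench where they are.

Things in the scene. Friction and masses are not known exactly. Their poses are not given: they have to be found in the camera images.
- lift: blue fixed base of the crank lift, 12 mm plate; origin on the bench under the tray's middle; x points across the tray away from the robot, y along it. Gear column (85 x 85 x 90 mm) with the crank at x -45, y -285 mm; locking lever at x 0, y +225; two steel posts 18 mm thick, with a bar across their tops at 224 mm, at x +95, y -100 and +100
- tray_floor (a point): middle of the inner floor of the red tray (one long bay, inside 56 mm across along x by 256 mm long along y, walls 5 mm thick and 45 mm tall above this floor, open on top); axes as lift; rises with the lift from 47 mm above the bench (down) to 127 mm (up)
- crank (a joint): angle of the crank in rad about its vertical axis, growing clockwise seen from above; 0 is the lift fully down (crank arm pointing to the base's +x), each turn lifts the tray 31 mm, stop at 16.0 (about two and a half turns) is fully up; stiff enough to stay where it is left
- crank_axis (a point): on the crank's vertical axis, at the mid-height of the grip, 137 mm above the bench
- crank_grip (a point): middle of the crank's black upright grip, 70 mm from the axis: a flat paddle fixed on the arm, 30 mm long along the arm, 14 mm thick across it, 45 mm tall, turning with the crank (x axis outwards along the arm); the steel arm's top lies 22 mm below this point
- lock (a joint): angle of the yellow locking lever in rad: 0 leans to the base's -x (to the robot, unlocked), 1.0 leans fully to +x (locked); it stays where it is left
- lock_tip (a point): tip of the yellow locking lever (80 mm long, swings in the base's x-z plane)
- valve: brass square valve body 46 x 46 x 85 mm with a heavy dark steel foot, standing; origin in the middle of its underside, x and y square to its faces
- filter: white round filter cartridge with orange ends, diameter 46, height 90 mm with a heavy dark steel foot, standing; origin in the middle of its underside
- coil: blue square solenoid coil 44 x 44 x 85 mm with a heavy dark steel foot, standing; origin in the middle of its underside, x and y square to its faces
- coupling: steel round shaft coupling with a black band, diameter 45, height 85 mm with a heavy dark steel foot, standing; origin in the middle of its underside
- seals: green round seal canister with a yellow band, diameter 46, height 90 mm with a heavy dark steel foot, standing; origin in the middle of its underside
- tape: yellow tape measure 70 x 40 x 65 mm, to be left alone; origin under its middle
- spray: red spray can, diameter 60, height 170 mm, to be left alone; origin under its middle
- wrench: steel wrench 200 mm long lying on the bench, to be left alone; origin under its middle
Things that resemble listed ones, but are neither listed nor needed, are in the scene too. What is shaped like the filter but pink is not meant.

How it is judged (in metres and radians):
On the way, in this order (a step that is already met when the one before it is completed fails the run):
1. every part stands in the tray while the lift is still down (y of valve in the frame of tray_floor between -0.112 and 0.112 m and x of valve in the frame of tray_floor between -0.012 and 0.012 m and z of valve in the frame of tray_floor between -0.006 and 0.008 m and angle between each of valve, filter, coil, coupling, seals's own z axis and vertical below 0.12 rad and y of filter in the frame of tray_floor between -0.112 and 0.112 m and x of filter in the frame of tray_floor between -0.012 and 0.012 m and z of filter in the frame of tray_floor between -0.006 and 0.008 m and y of coil in the frame of tray_floor between -0.112 and 0.112 m and x of coil in the frame of tray_floor between -0.012 and 0.012 m and z of coil in the frame of tray_floor between -0.006 and 0.008 m and y of coupling in the frame of tray_floor between -0.112 and 0.112 m and x of coupling in the frame of tray_floor between -0.012 and 0.012 m and z of coupling in the frame of tray_floor between -0.006 and 0.008 m and y of seals in the frame of tray_floor between -0.112 and 0.112 m and x of seals in the frame of tray_floor between -0.012 and 0.012 m and z of seals in the frame of tray_floor between -0.006 and 0.008 m and value of joint crank below 1.7 rad), for 0.2 s.
2. the lift has been cranked fully up, the lever not yet thrown (value of joint crank above 15.5 rad and value of joint lock below 0.5 rad), for 0.2 s.
3. the locking lever is thrown over (value of joint lock above 0.85 rad), for 0.2 s.
At the end, for the whole second after the job is handed in: Every part present stands upright (within 7 degrees) and at rest on the tray's floor inside the walls; the crank is within 0.5 rad of its upper stop; the lever is beyond 0.85 rad; nothing is touched (y of valve in the frame of tray_floor between -0.112 and 0.112 m and x of valve in the frame of tray_floor between -0.012 and 0.012 m and z of valve in the frame of tray_floor between -0.006 and 0.008 m and angle between each of valve, filter, coil, coupling, seals's own z axis and vertical below 0.12 rad and y of filter in the frame of tray_floor between -0.112 and 0.112 m and x of filter in the frame of tray_floor between -0.012 and 0.012 m and z of filter in the frame of tray_floor between -0.006 and 0.008 m and y of coil in the frame of tray_floor between -0.112 and 0.112 m and x of coil in the frame of tray_floor between -0.012 and 0.012 m and z of coil in the frame of tray_floor between -0.006 and 0.008 m and y of coupling in the frame of tray_floor between -0.112 and 0.112 m and x of coupling in the frame of tray_floor between -0.012 and 0.012 m and z of coupling in the frame of tray_floor between -0.006 and 0.008 m and y of seals in the frame of tray_floor between -0.112 and 0.112 m and x of seals in the frame of tray_floor between -0.012 and 0.012 m and z of seals in the frame of tray_floor between -0.006 and 0.008 m and value of joint crank above 15.5 rad and value of joint lock above 0.85 rad and linear speed of each of valve, filter, coil, coupling, seals below 0.03 m/s).
It fails at once if the tape measure is disturbed (moved more than 30 mm) (distance of tape from where it was at the start of the episode above 0.03 m).
It fails at once if the spray can is disturbed (moved more than 30 mm) (distance of spray from where it was at the start of the episode above 0.03 m).
It fails at once if the wrench is disturbed (moved more than 30 mm) (distance of wrench from where it was at the start of the episode above 0.03 m).
Of valve, filter, coil, coupling, seals only 3 to 5 are there at a start; the rules pass over those that are not, and their reading is None.
At some moment in a run one of valve, filter, coil, coupling, seals may be knocked a few centimetres aside while the robot is not near it.
It also fails if it takes over 210 s, if anything falls off the work surface, if the arm or the gripper's body presses on something with over 40 N, if the wrist force passes 120 N, or if a joint passes its speed limit or range.

## Working session

There is one attempt and no reset: what is moved stays moved. The work goes in short steps, each a Python script; the robot and the scene stay as the last script left them, time stands still between calls to the robot, and variables do not carry over. Pictures are saved under pics/ and viewed, at most 14 in all, crops included, and the job is handed in when it is done.

```bash
ls; mkdir -p pics
python3 - <<'E'
from plant import robot
import cv2
for n in ("scene","side"):
    cv2.imwrite(f"pics/{n}0.png",cv2.resize(robot.grab_frame(n),(800,600),interpolation=cv2.INTER_CUBIC))
    print(robot.get_calibration(n))
print(robot.observe(), robot.get_calibration("wrist"))
E
```

```text
pics
{'vertical_fov': 43.546399968417944, 'cx': 244.9724783786715, 'cy': 198.21990905651873, 'rvec': array([ 2.12804425,  0.65255085, -0.29735081]), 'tvec': array([-0.4701765 , -0.07437075,  1.9730846 ])}
{'vertical_fov': 46.37844005850115, 'cx': 256.2994050595671, 'cy': 183.96285162311761, 'rvec': array([ 0.35705115, -2.81815414,  1.06822389]), 'tvec': array([0.51950992, 0.16862779, 1.65002762])}
{'time': 0.1, 'q': array([-7.90504662e+01,  5.99528242e+00,  5.53421888e+00,  8.96059525e+01,
        1.50495467e-04,  7.75284181e+01]), 'qvel': array([ 0.00801664, -0.08845945,  0.01803115,  0.0142286 ,  0.03093746,
       -0.05991987]), 'joint_torque': array([ 5.25998737e-03, -5.58209860e+01,  5.04717672e+01,  1.31686055e-02,
       -2.80918257e-04, -1.01698609e-05]), 'tool_pos': array([ 0.23847725, -0.55034623,  0.30322515]), 'tcp_rot': array([-1.79934598e+02, -1.46194152e-02,  2.34211073e+01]), 'ft_force': array([0.88359728, 0.20870859, 0.16669254]), 'torque': array([ 0.01514846, -0.00796001, -0.01009503]), 'gripper_force': 0.0, 'gripper_width': 0.08556501360590292} {'vertical_fov': 64.68613870318569, 'cx': 256.53867813215214, 'cy': 194.4070391044149, 'rvec': array([-2.38917802,  1.56873308,  0.26007466]), 'tvec': array([-0.59894601, -0.04211144,  0.38018896])}
```

View pics/scene0.png

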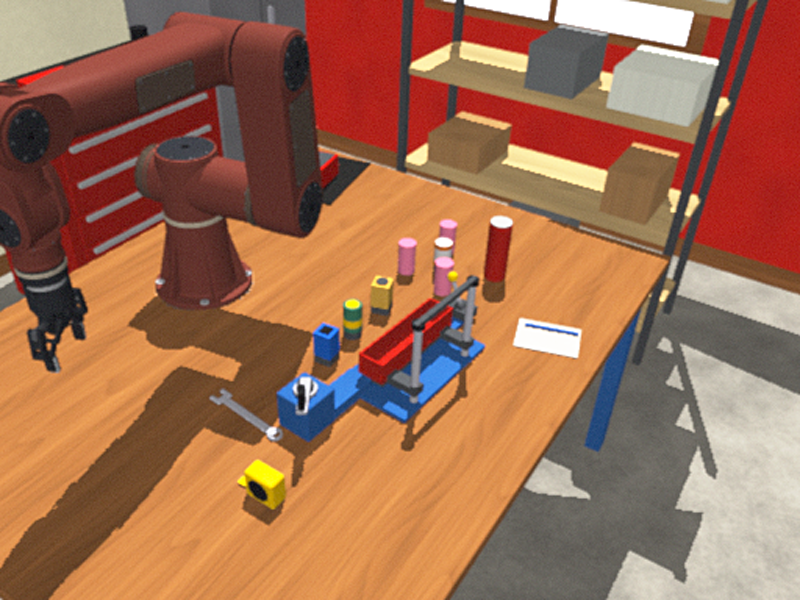

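View pics/side0.png

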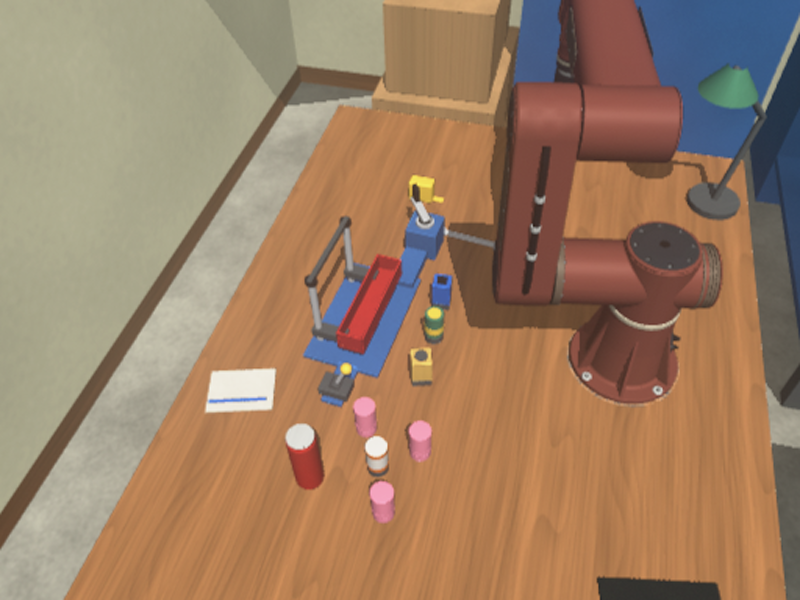

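The scene shows the lift in the middle with the crank at (303,395) and the lock knob at (453,275), and the lift is down. Parts in the scene view are coil (326,342), seals (353,318), valve (381,294) and filter (444,250, white with orange ends). The three pink cylinders, at (407,257), (448,232) and (444,277), are decoys. No steel coupling is visible in either view. Next come rough positions.

```bash
cat > h.py <<'E'
from plant import robot
import cv2, numpy as np
def cal(n):
    c=robot.get_calibration(n); f=192/np.tan(np.radians(c["vertical_fov"]/2))
    return np.array([[f,0,c["cx"]],[0,f,c["cy"]],[0,0,1]]),cv2.Rodrigues(c["rvec"])[0],np.array(c["tvec"]).ravel()
def ray(c,u,v,z):
    K,R,t=c; o=-R.T@t; d=R.T@np.linalg.inv(K)@np.array([u,v,1.]); return o+d*(z-o[2])/d[2]
def proj(c,p): K,R,t=c; q=K@(R@np.asarray(p)+t); return q[:2]/q[2]
def tri(c1,p1,c2,p2):
    A=[];b=[]
    P=[K@np.c_[R,t] for K,R,t in (c1,c2)]
    X=cv2.triangulatePoints(P[0],P[1],np.array(p1,float).reshape(2,1),np.array(p2,float).reshape(2,1)).ravel(); return X[:3]/X[3]
E
python3 - <<'E'
from h import *
s=.64; a=cal("scene"); b=cal("side")
for n,p,q,z in [("coil",(326,329),(441,281),.085),("seals",(353,303),(434,314),.09),("valve",(382,281),(422,356),.085),("filter",(444,242),(377,444),.09),
 ("pinkA",(407,243),(420,429),.09),("pinkB",(444,263),(365,405),.09),("pinkC",(448,225),(382,491),.09),("spray",(500,223),(300,435),.17),("knob",(453,275),(346,369),.1),
 ("crankhub",(305,388),(425,222),.1),("grip",(301,389),(416,190),.16),("bar1",(418,325),(311,281),.224),("bar2",(474,283),(345,221),.224),
 ("tray -y near",(362,353),(376,258),.092),("tape",(265,470),(423,183),.065),("wr1",(277,434),(446,233),.01),("wr2",(215,397),(490,243),.01)]:
    p=np.array(p)*s;q=np.array(q)*s
    print(n,ray(a,*p,z).round(3),ray(b,*q,z).round(3),tri(a,p,b,q).round(3))
E
```

```text
coil [ 0.45  -0.063  0.085] [ 0.451 -0.064  0.085] [ 0.451 -0.064  0.085]
seals [0.447 0.047 0.09 ] [0.443 0.046 0.09 ] [0.445 0.047 0.09 ]
valve [0.448 0.168 0.085] [0.442 0.166 0.085] [0.445 0.168 0.085]
filter [0.485 0.409 0.09 ] [0.478 0.404 0.09 ] [0.482 0.406 0.091]
pinkA [0.408 0.348 0.09 ] [0.402 0.349 0.09 ] [0.405 0.35  0.088]
pinkB [0.536 0.32  0.09 ] [0.528 0.322 0.09 ] [0.531 0.322 0.088]
pinkC [0.45  0.493 0.09 ] [0.441 0.498 0.09 ] [0.444 0.498 0.086]
spray [0.616 0.456 0.17 ] [0.611 0.464 0.17 ] [0.613 0.462 0.166]
knob [0.588 0.272 0.1  ] [0.592 0.251 0.1  ] [0.592 0.258 0.11 ]
crankhub [ 0.543 -0.256  0.1  ] [ 0.534 -0.244  0.1  ] [ 0.537 -0.25   0.093]
grip [ 0.581 -0.313  0.16 ] [ 0.57  -0.294  0.16 ] [ 0.573 -0.304  0.15 ]
bar1 [ 0.699 -0.089  0.224] [0.702 0.128 0.224] [0.691 0.029 0.139]
bar2 [0.721 0.104 0.224] [ 0.688 -0.072  0.224] [0.715 0.009 0.283]
tray -y near [ 0.569 -0.093  0.092] [ 0.624 -0.095  0.092] [ 0.599 -0.098  0.105]
tape [ 0.595 -0.443  0.065] [ 0.585 -0.436  0.065] [ 0.589 -0.44   0.06 ]
wr1 [ 0.518 -0.322  0.01 ] [ 0.489 -0.308  0.01 ] [ 0.5   -0.314 -0.003]
wr2 [ 0.339 -0.313  0.01 ] [ 0.365 -0.299  0.01 ] [ 0.354 -0.311  0.01 ]
```

Run:
```python
from h import *
K,R,t=cal("wrist"); o=robot.observe(); print("cam-tcp world",-R.T@t-o["tool_pos"],"axis",R[2])
def snap(p,yaw,n):
    robot.move_pose(p,[180,0,yaw]); robot.pause(.3)
    c=cal("wrist"); im=robot.grab_frame("wrist"); cv2.imwrite(f"pics/{n}_raw.png",im); cv2.imwrite(f"pics/{n}.png",cv2.resize(im,(800,600)))
    np.savez(f"pics/{n}.npz",K=c[0],R=c[1],t=c[2]); print(robot.observe()["q"].round(1),robot.observe()["time"], (-c[1].T@c[2]).round(3))
snap([.5,.25,.40],0,"w2"); snap([.52,-.02,.40],0,"w1")
```

```text
cam-tcp world [0.0749408  0.03277253 0.06952135] axis [-0.29476079 -0.12609848 -0.94721447]
[  13.2    1.4   11.    99.5    0.  -166.8] 3.9917 [0.582 0.25  0.469]
[-16.6  -5.3   4.4  99.7  -0.  163.4] 9.075 [ 0.602 -0.02   0.47 ]
```

View pics/w1.png

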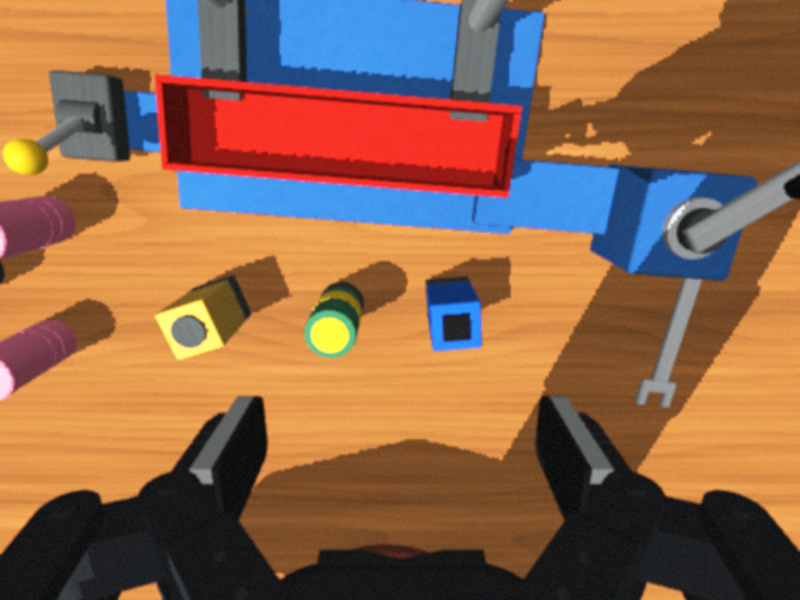

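View pics/w2.png

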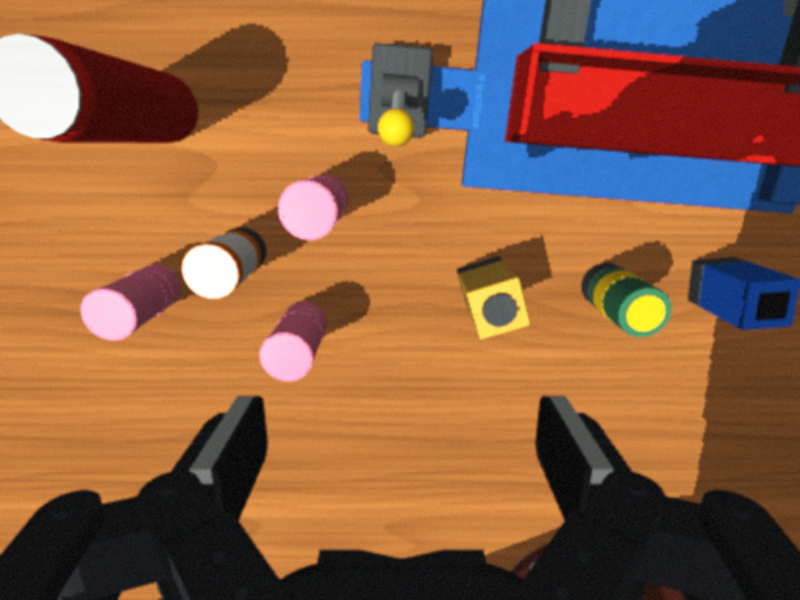

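w1 shows the tray rim corners at about (158,77), (522,107), (508,195) and (160,168). It also shows valve top (190,330), seals top (331,335), coil top (456,327), the crank hub at (693,228) and its arm pointing to (800,180). w2 shows the white filter at (212,270) among pink decoys at (310,208), (110,313) and (288,355). I'll confirm the filter in a crop and measure the tops.

```bash
cat >> h.py <<'E'
def plane(c,pts,z): return np.array([ray(c,u,v,z)[:2] for u,v in np.asarray(pts,float).reshape(-1,2)])
# top faces: HSV low/high, top height, true size
TOP={"valve":((20,120,175),(33,255,255),.085,46),"seals":((26,150,150),(34,255,255),.09,46),"coil":((108,160,95),(125,255,255),.085,44),"filter":((0,0,205),(180,60,255),.09,46)}
def top(n,im,c,guess,rad=.06):
    lo,hi,z,_=TOP[n]; m=cv2.inRange(cv2.cvtColor(im,cv2.COLOR_BGR2HSV),lo,hi)
    g=proj(c,[*guess,z]); r=np.linalg.norm(proj(c,[guess[0]+rad,guess[1],z])-g)
    roi=np.zeros_like(m); cv2.circle(roi,tuple(int(x) for x in g),int(r),255,-1); m&=roi
    cs=cv2.findContours(m,cv2.RETR_EXTERNAL,cv2.CHAIN_APPROX_NONE)[0]
    if not cs: return None
    k=max(cs,key=cv2.contourArea); P=(plane(c,k,z)*1000).astype(np.float32)
    (x,y),(w,h),a=cv2.minAreaRect(P); return np.array([x/1000,y/1000]),(round(w),round(h)),a%90
E
python3 - <<'E'
from h import *
def ld(n): d=np.load(f"pics/{n}.npz"); return cv2.imread(f"pics/{n}_raw.png"),(d["K"],d["R"],d["t"])
G={"coil":(.451,-.064),"seals":(.445,.047),"valve":(.445,.168),"filter":(.482,.406)}
for w in("w1","w2"):
    im,c=ld(w)
    for n,g in G.items(): print(w,n,top(n,im,c,g))
im,c=ld("w1"); P=plane(c,np.array([(157,76),(523,107),(509,196),(161,168)])*.64,.092);print(P.round(3),"c",P.mean(0))
for i in range(4): print(np.linalg.norm(P[i]-P[(i+1)%4]).round(3),np.degrees(np.arctan2(*(P[(i+1)%4]-P[i])[::-1])).round(1))
print("hub",ray(c,693*.64,228*.64,.115),"armend",ray(c,790*.64,185*.64,.112), "knob w1",ray(c,25*.64,157*.64,.11))
im2,c2=ld("w2");print("knob w2",ray(c2,396*.64,128*.64,.11),tri(c,(16,100.5),c2,(253.4,81.9)))
crop=lambda im,x,y,r:cv2.resize(im[y-r:y+r,x-r:x+r],(400,400),interpolation=cv2.INTER_CUBIC)
cv2.imwrite("pics/cf.png",np.hstack([crop(im2,142,178,45),crop(cv2.imread("pics/w1_raw.png"),457,125,55)]))
E
```

```text
w1 coil (array([ 0.47639032, -0.05939489]), (36, 47), 23.734130859375)
w1 seals (array([0.44555493, 0.04211929]), (31, 31), 40.76422119140625)
w1 valve (array([0.44714859, 0.16561646]), (47, 47), 18.489030838012695)
w1 filter None
w2 coil (array([ 0.45434177, -0.04564825]), (91, 50), 81.57691192626953)
w2 seals (array([0.44504388, 0.04208681]), (32, 31), 89.97272491455078)
w2 valve (array([0.44721985, 0.16706557]), (46, 46), 17.73737907409668)
w2 filter (array([0.4813092 , 0.40834756]), (44, 44), 83.59370422363281)
[[ 0.648  0.157]
 [ 0.627 -0.11 ]
 [ 0.563 -0.104]
 [ 0.584  0.164]] c [0.60532384 0.02657566]
0.267 -94.5
0.065 175.0
0.269 85.5
0.065 -6.7
hub [ 0.54152675 -0.23881393  0.115     ] armend [ 0.57263326 -0.30563193  0.112     ] knob w1 [0.59231662 0.25269499 0.11      ]
knob w2 [0.59205026 0.25339069 0.11      ] [0.59218338 0.25345143 0.10902942]
```

View pics/cf.png

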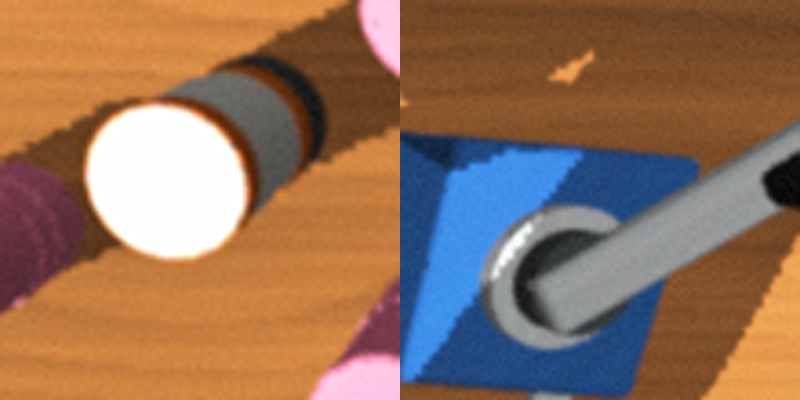

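The left crop confirms the filter: white body and orange rings. The pink ones are decoys. The tray rim measures 267 x 65 mm, which matches the given size, with its centre at (0.605, 0.027) and yaw about -4.6°. The crank arm points to world -56°, so the crank is at about 0.9 rad. There is no coupling in any view. I'll pick the filter first.

```bash
cat >> h.py <<'E'
C=np.array([.6053,.0266]); YAW=-4.6
def lift(x,y): a=np.radians(YAW); return C+np.array([[np.cos(a),-np.sin(a)],[np.sin(a),np.cos(a)]])@[x,y]
ZG=.126; ZT=.30
def pick(n,guess,close,tol=.012):
    yaw=close-90; robot.set_gripper(.085)
    robot.move_pose([*guess,ZT+.02],[180,0,yaw]); robot.pause(.2)
    c=cal("wrist"); im=robot.grab_frame("wrist"); cv2.imwrite(f"pics/pick_{n}.png",im)
    r=top(n,im,c,guess); print(n,r)
    if r is None or np.linalg.norm(r[0]-guess)>tol: print("STOP: off guess"); return False
    p=r[0]; robot.line_to([*p,ZG+.06],vel=.2)
    if robot.line_to([*p,ZG],vel=.08,guard=15): print("touched",robot.observe()["tool_pos"]); return False
    robot.set_gripper(.02); w=robot.observe()["gripper_width"]; print("width",w)
    robot.line_to([*p,ZT],vel=.2); o=robot.observe(); print("held",o["gripper_width"],o["gripper_force"],"t",o["time"]); return w>.035
def place(y,x=0):
    p=lift(x,y); robot.move_pose([*p,ZT],[180,0,YAW-90]); robot.line_to([*p,ZG+.047+.008],vel=.15)
    g=robot.line_to([*p,ZG+.047-.003],vel=.03,guard=10); o=robot.observe(); print("down",g,o["tool_pos"],o["ft_force"].round(1))
    robot.set_gripper(.075); robot.line_to([*p,ZT],vel=.2); print("t",robot.observe()["time"])
E
python3 - <<'E'
from h import *
if pick("filter",np.array([.4813,.4083]),-15): place(.084)
cv2.imwrite("pics/a1.png",cv2.resize(robot.grab_frame("wrist"),(640,480)))
E
```

```text
filter (array([0.48104321, 0.40810913]), (43, 43), 74.95759582519531)
width 0.04493222245736723
held 0.04506734993084701 61.49132966995239 t 15.7917
down True [0.61347386 0.11024477 0.17777732] [ 2.4 -0.3  2.2]
t 19.4167
```

View pics/a1.png

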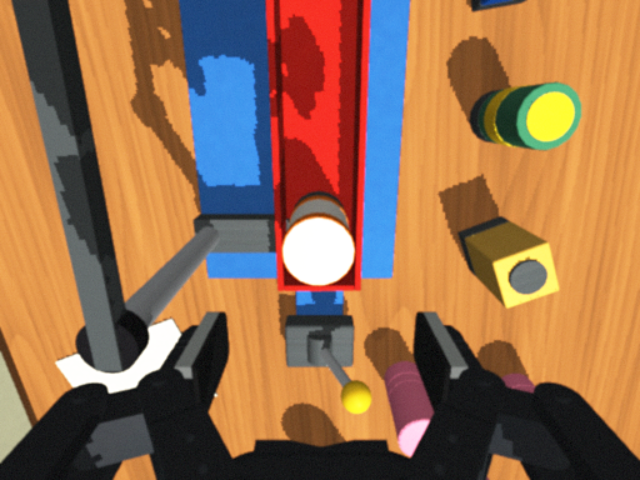

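a1 shows the filter standing in the tray's far end, top at (318,250), between the red walls. The guard tripped 5 mm early, so I'll raise the threshold for the rest. Next: valve and seals.

```bash
sed -i 's/vel=.03,guard=10/vel=.03,guard=20/' h.py
python3 - <<'E'
from h import *
TOP["filter"]=(*TOP["filter"][:2],.137,46)
print(top("filter",robot.grab_frame("wrist"),cal("wrist"),lift(0,.084)),lift(0,.084))
if pick("valve",np.array([.4472,.1664]),18): 
    place(.028)
    if pick("seals",np.array([.4453,.0421]),-4.6): place(-.028)
E
```

```text
(array([0.61233545, 0.112006  ]), (45, 45), 85.30863952636719) [0.61203671 0.11032943]
valve (array([0.44681592, 0.1655789 ]), (45, 45), 17.655506134033203)
width 0.045070650258975255
held 0.045451319089157165 61.82884097099304 t 23.95
down True [0.60886266 0.05438881 0.17788352] [-0.7 -0.2  4.6]
t 27.1417
seals (array([0.44502563, 0.04233923]), (32, 32), 40.04596710205078)
width 0.044814204163895366
held 0.04502154791039309 61.41946077346802 t 31.55
down True [ 0.60480322 -0.0016273   0.17762125] [1.2 0.1 3.8]
t 34.6583
```

Run:
```python
from h import *
g=np.array([.451,-.064]); robot.move_pose([*g,ZT+.02],[180,0,-93]); robot.pause(.2)
c=cal("wrist"); im=robot.grab_frame("wrist"); np.savez("pics/coil.npz",K=c[0],R=c[1],t=c[2]); cv2.imwrite("pics/coil_raw.png",im)
u,v=proj(c,[*g,.085]).astype(int); print(u,v,im.shape); h=cv2.cvtColor(im,cv2.COLOR_BGR2HSV)
for d in range(-60,61,8): print(d,h[v,min(u+d,511)],h[min(v+d,383),u])
cv2.imwrite("pics/coil.png",cv2.resize(im,(640,480)))
```

```text
255 175 (384, 512, 3)
-60 [106 185 231] [ 12 169 116]
-52 [ 15 173 234] [ 12 160 121]
-44 [ 14 175 225] [ 14 165 119]
-36 [ 15 174 227] [ 10 100  66]
-28 [ 14 170 226] [110 221  98]
-20 [ 11 138 216] [105 200 251]
-12 [105 200 252] [ 0  6 45]
-4 [90  5 51] [ 0  0 47]
4 [ 0 10 52] [120  11  46]
12 [20 15 51] [104 196 251]
20 [104 187 253] [ 14 167 214]
28 [ 15 172 228] [ 14 168 215]
36 [ 14 172 212] [ 15 175 214]
44 [ 15 175 226] [ 14 170 220]
52 [ 15 173 226] [ 15 174 220]
60 [ 14 176 219] [ 14 171 227]
```

View pics/coil.png

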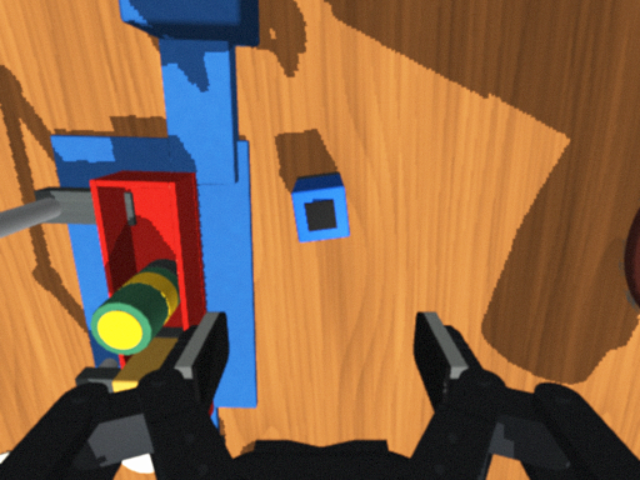

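The coil's lit top is at (321,215), free-standing. I'll set its threshold to the bright top, then pick and place it.

```bash
sed -i 's/(108,160,95),(125,255,255)/(98,140,235),(112,255,255)/' h.py
python3 - <<'E'
from h import *
r=top("coil",robot.grab_frame("wrist"),cal("wrist"),np.array([.451,-.064]),.035); print(r)
a=r[2]; close=a-90 if a>45 else a
if abs(r[1][0]-44)<5 and pick("coil",r[0],close):
    place(-.084)
    robot.move_pose([.5,.03,.40],[180,0,0]); robot.pause(.3)
    cv2.imwrite("pics/b_w.png",cv2.resize(robot.grab_frame("wrist"),(640,480)))
    cv2.imwrite("pics/b_s.png",robot.grab_frame("side")); cv2.imwrite("pics/b_c.png",robot.grab_frame("scene"))
    a=cv2.imread("pics/b_s.png")[110:300,150:330]; b=cv2.imread("pics/b_c.png")[140:300,160:340]
    cv2.imwrite("pics/b.png",np.hstack([cv2.resize(x,(400,400),interpolation=cv2.INTER_CUBIC) for x in(a,b)]))
E
```

```text
(array([ 0.45019183, -0.06786868]), (42, 42), 4.418179035186768)
coil (array([ 0.45038214, -0.06790813]), (42, 41), 4.280059337615967)
width 0.04304868957782966
held 0.0430854579761513 61.34363651275635 t 39.625
down True [ 0.59986103 -0.05752887  0.17764011] [-0.5 -0.2  6.1]
t 42.7083
```

View pics/b_w.png

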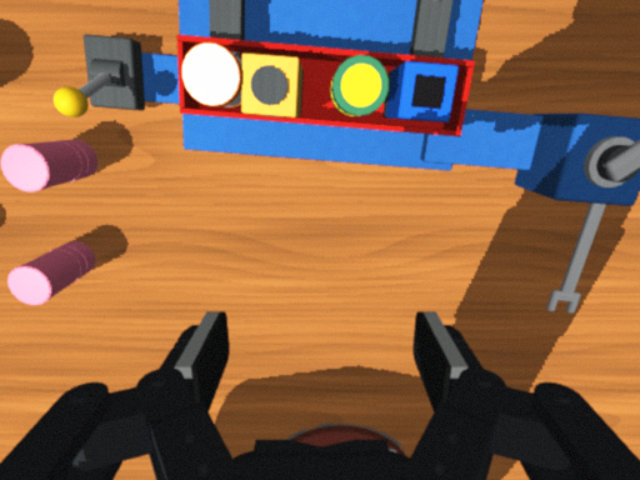

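View pics/b.png

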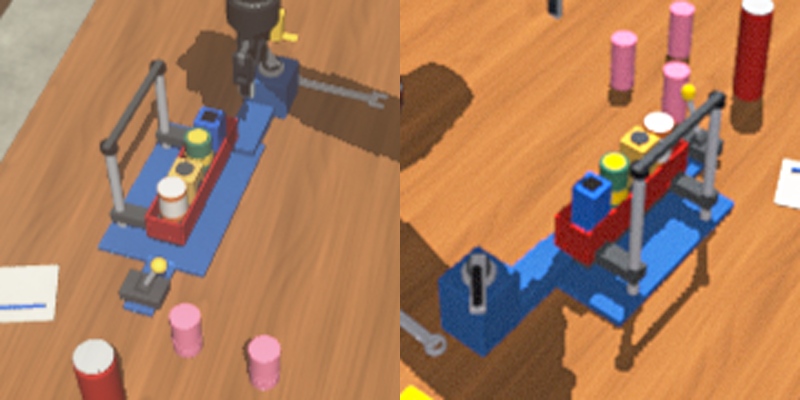

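All four parts stand in the tray. In b_w, filter is at (211,74), valve (270,85), seals (360,85) and coil (430,90), and there is no coupling anywhere. The valve looks shifted toward the filter, so I'll measure before cranking.

Run:
```python
from h import *
c=cal("wrist"); im=robot.grab_frame("wrist"); a=np.radians(-YAW); R=np.array([[np.cos(a),-np.sin(a)],[np.sin(a),np.cos(a)]])
for n,y in [("filter",.084),("valve",.035),("seals",-.028),("coil",-.084)]:
    t=TOP[n]; TOP[n]=(*t[:2],t[2]+.047,t[3]); r=top(n,im,c,lift(0,y),.035)
    print(n,r and ((R@(r[0]-C)).round(4),r[1:]))
ax=lift(-.045,-.285); print("axis",ax)
q=[]
for th in range(0,360,30):
    s=robot.ik([ax[0]+.07*np.cos(np.radians(th)),ax[1]+.07*np.sin(np.radians(th)),.2],[180,0,-60]); q.append(None if s is None else np.round(s,0))
print(*q,sep="\n")
```

```text
filter (array([-0.0003,  0.0929]), ((44, 45), 85.9586410522461))
valve (array([-0.0045,  0.0458]), ((46, 46), 86.10592651367188))
seals (array([ 0.0012, -0.029 ]), ((32, 32), 0.9857991337776184))
coil (array([ 0.0014, -0.0845]), ((42, 42), 85.68053436279297))
axis [ 0.53758826 -0.25387303]
[ -34.   16.    7.   80.    0. -154.]
[ -32.   13.    2.   79.    0. -152.]
[ -31.    7.   -4.   79.    0. -151.]
[ -32.    1.  -11.   79.    0. -152.]
[ -35.   -4.  -16.   79.    0. -155.]
[ -39.   -7.  -18.   79.    0. -159.]
[ -43.   -6.  -17.   79.    0. -163.]
[ -45.   -1.  -12.   79.    0. -165.]
[ -45.    5.   -6.   79.    0. -165.]
[ -43.   11.    0.   79.    0. -163.]
[ -40.   16.    5.   80.    0. -160.]
[ -37.   17.    8.   80.    0. -157.]
```

The valve was knocked about 18 mm along the tray and nudged the filter, but all four are upright and within the limits, so that needs no fix. Now I'll crank with closed fingers pushing the paddle clockwise, starting with a short test arc.

```bash
cat >> h.py <<'E'
AX=lift(-.045,-.285)
def at(phi,r=.07): a=np.radians(phi); return AX+r*np.array([np.cos(a),np.sin(a)])
def sweep(p0,p1,step=15,vel=.12,guard=50,fmax=60,zz=.2,log=45):
    n=int(np.ceil(abs(p1-p0)/step)); 
    for i,phi in enumerate(np.linspace(p0,p1,n+1)[1:]):
        g=robot.line_to([*at(phi),zz],vel=vel,guard=guard); o=robot.observe(); f=np.linalg.norm(o["ft_force"][:2])
        if i%3==0 or g: print(round(phi),o["ft_force"].round(1),round(o["time"],1))
        if g or f>fmax: print("stopped",phi,f,g); return phi
    return p1
E
python3 - <<'E'
from h import *
robot.set_gripper(0); robot.move_pose([*at(-10),.30],[180,0,-60])
print(robot.line_to([*at(-10),.2],vel=.12,guard=12),robot.observe()["tool_pos"],robot.observe()["ft_force"])
sweep(-10,-115)
cv2.imwrite("pics/c.png",np.hstack([cv2.resize(robot.grab_frame(n)[y:y+128,x:x+128],(400,400),interpolation=cv2.INTER_CUBIC) for n,x,y in(("scene",140,190),("side",215,90))]))
E
```

```text
False [ 0.60690046 -0.26628486  0.20109893] [-0.38170986 -0.1058191   0.12637632]
-25 [-0.1  1.   0.1] 53.8
-70 [-0.6  0.6  0.5] 54.7
-115 [-0.4 -0.1  0.3] 55.6
```

View pics/c.png

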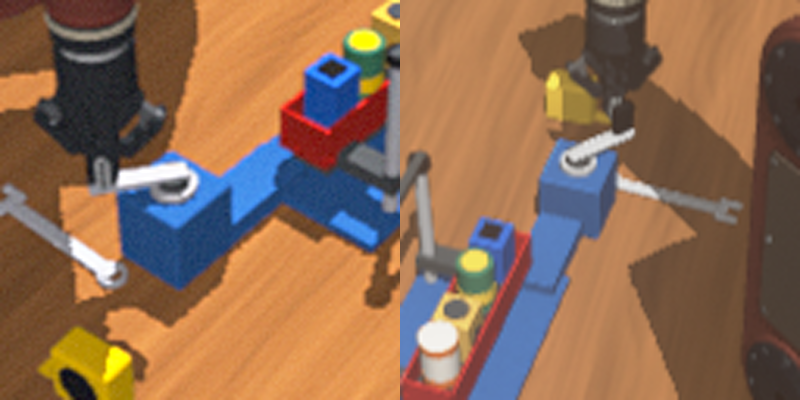

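The crank follows the push at low force, with the arm pointing along the finger position. Continuing turn after turn to the stop.

Run:
```python
from h import *
p=sweep(-115,-870,fmax=40,guard=40)
if p==-870:
    for phi in range(-874,-940,-4):
        g=robot.line_to([*at(phi),.2],vel=.03,guard=15); o=robot.observe(); print(phi,o["ft_force"].round(1),round(o["time"],1),g)
        if g or np.linalg.norm(o["ft_force"][:2])>12: break
cv2.imwrite("pics/d.png",np.hstack([cv2.resize(robot.grab_frame(n)[y:y+180,x:x+180],(400,400),interpolation=cv2.INTER_CUBIC) for n,x,y in(("scene",140,140),("side",180,90))]))
```

```text
-130 [-0.2  0.5 -0.5] 56.0
-174 [-0.8 -0.1 -0.1] 56.9
-219 [-0.3  0.5 -0.7] 57.8
-263 [0.1 0.3 0. ] 58.7
-307 [1.1 0.2 0.7] 59.6
-352 [-0.2  0.1  0.2] 60.5
-396 [ 0.2  0.  -0.3] 61.4
-441 [ 0.1  0.1 -0.4] 62.3
-485 [0.1 0.6 0.5] 63.2
-530 [-0.  -0.5 -0.3] 64.1
-574 [-0.2  0.  -0.2] 65.0
-618 [-0.2  0.  -0.5] 65.9
-663 [ 0.6 -0.1 -1.2] 66.8
-707 [-0.7  0.5 -0. ] 67.7
-752 [ 0.7  0.1 -0.5] 68.6
-796 [-0.2  0.2  0.1] 69.5
-840 [-0.9 -0.2  0.6] 70.4
-874 [ 3.7 -3.9 -0.5] 71.3 False
-878 [ 3.6 -3.9  0.6] 71.6 False
-882 [ 3.  -3.1  1.6] 71.9 False
-886 [ 3.8 -4.3  1.3] 72.2 False
-890 [ 3.1 -5.   1.8] 72.5 False
-894 [ 2.5 -5.4  1.2] 72.9 False
-898 [ 1.5 -4.1  0.9] 73.2 False
-902 [ 1.5 -3.9  1.7] 73.5 False
-906 [  1.  -13.1  -0.6] 73.8 False
```

View pics/d.png

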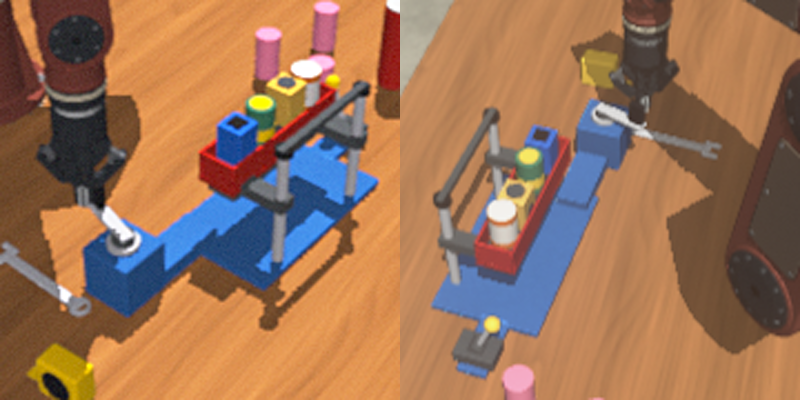

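The lift is up: in both views the tray sits high on the posts with all four parts upright, and the force jumped at the finger angle predicted for the stop. I'll confirm with one more nudge, then throw the lever.

Run:
```python
from h import *
g=robot.line_to([*at(-909),.2],vel=.03,guard=25); o=robot.observe(); print("stop?",g,o["ft_force"].round(1))
robot.line_to([*at(-890),.2],vel=.08); robot.line_to([*at(-890),.36],vel=.2)
a=np.radians(-YAW); R=np.array([[np.cos(a),-np.sin(a)],[np.sin(a),np.cos(a)]]); k=R@(np.array([.5922,.2534])-C); print("knob lift",k)
y=k[1]; robot.move_pose([*lift(-.08,y),.36],[180,0,YAW+180])
print(robot.line_to([*lift(-.08,y),.165],vel=.15,guard=12))
for x in np.arange(-.07,.046,.005):
    g=robot.line_to([*lift(x,y),.165],vel=.04,guard=25); o=robot.observe(); print(round(x,3),o["ft_force"].round(1),g)
    if g or np.linalg.norm(o["ft_force"][:2])>20: break
cv2.imwrite("pics/e.png",np.hstack([cv2.resize(robot.grab_frame(n)[y:y+160,x:x+160],(400,400),interpolation=cv2.INTER_CUBIC) for n,x,y in(("scene",210,110),("side",150,130))]))
```

```text
stop? False [ -1.2 -29.8  -6.6]
knob lift [-0.03124692  0.22501884]
False
-0.07 [ 0.7 -0.  -0.1] False
-0.065 [-0.1  0.4 -0.3] False
-0.06 [-0.7 -0.4  0.1] False
-0.055 [ 0.1 -0.2  0.4] False
-0.05 [0.1 0.6 0.9] False
-0.045 [ 0.4  0.4 -0.2] False
-0.04 [ 0.  -0.1 -1.2] False
-0.035 [-0.2 -0.8  0.5] False
-0.03 [-0.2  0.3  0.5] False
-0.025 [ 0.4  0.4 -0. ] False
-0.02 [ 0.8 -0.6  0.2] False
-0.015 [-0.1  1.1  0.3] False
-0.01 [ 0.5 -0.2 -0.2] False
-0.005 [ 0.5 -0.1  0. ] False
0.0 [-0.8 -0.3 -0.1] False
0.005 [-0.   0.2  0.9] False
0.01 [-0.   0.6  0.1] False
0.015 [ 0.5  0.4 -0.3] False
0.02 [-3.2  1.   2.9] True
```

View pics/e.png

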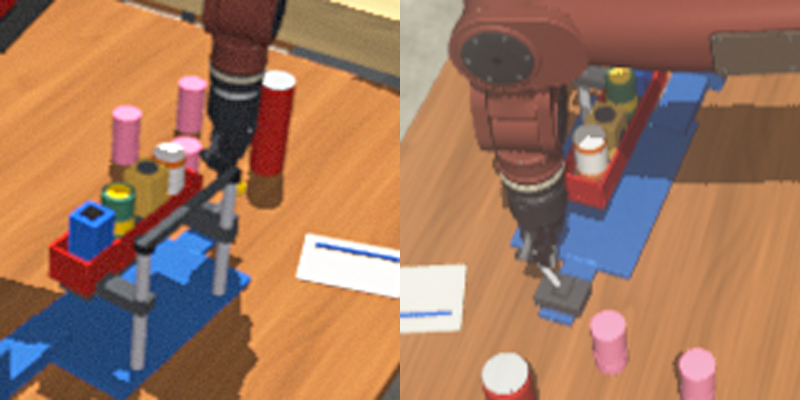

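The guard tripped at the predicted end of the lever's travel, and the lever leans to the far side. I'll back off and check the knob with the wrist camera.

Run:
```python
from h import *
y=.225
robot.line_to([*lift(-.03,y),.165],vel=.08); robot.line_to([*lift(-.03,y),.36],vel=.2)
robot.move_pose([.50,.06,.43],[180,0,0]); robot.pause(.5)
c=cal("wrist"); im=robot.grab_frame("wrist"); cv2.imwrite("pics/f.png",cv2.resize(im,(640,480)))
m=cv2.inRange(cv2.cvtColor(im,cv2.COLOR_BGR2HSV),(22,150,120),(34,255,255)); 
a=np.radians(-YAW); R=np.array([[np.cos(a),-np.sin(a)],[np.sin(a),np.cos(a)]])
for k in cv2.findContours(m,0,2)[0]:
    if cv2.contourArea(k)>30: (u,v),r=cv2.minEnclosingCircle(k); print(u,v,r,"lift@.109",R@(ray(c,u,v,.109)[:2]-C))
for n,yy in [("filter",.093),("valve",.046),("seals",-.029),("coil",-.084)]:
    t=TOP[n]; TOP[n]=(*t[:2],t[2]+.127,t[3]); r=top(n,im,c,lift(0,yy),.035); print(n,r and ((R@(r[0]-C)).round(4),r[1:]))
print(robot.observe()["time"])
```

```text
310.5 71.0 21.983047485351562 lift@.109 [ 0.00229913 -0.03087798]
329.0581359863281 63.82558059692383 20.432321548461914 lift@.109 [ 0.01189947 -0.05174674]
241.8625030517578 63.71875 36.70786666870117 lift@.109 [0.00373624 0.05140059]
91.0 18.5 13.463011741638184 lift@.109 [0.03727135 0.22537291]
filter (array([-0.0007,  0.0917]), ((44, 44), 87.41239166259766))
valve (array([-0.0048,  0.0457]), ((45, 45), 85.68059539794922))
seals (array([ 0.0011, -0.0285]), ((32, 31), 48.537681579589844))
coil (array([ 0.001 , -0.0833]), ((42, 42), 85.55314636230469))
89.8
```

View pics/f.png

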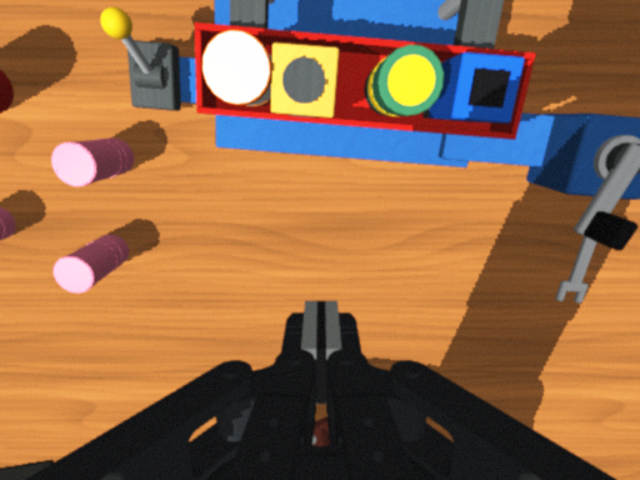

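The knob is now at +37 mm (lever at full lean), the crank is against its stop with the arm at the expected ~159°, and all parts stand in the tray at the raised height.

```bash
python3 -c "
from plant import robot
print(robot.job_done())"
```

```text
the job is handed in; nothing more can be done
None
```

I handed the job in at about 90 s of robot time: filter, valve, seals and coil stand in the raised tray, the crank is at its stop, the lever is locked over, and no coupling was present; the judged result was not shown.

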